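Measure a game ring on the stepped gauge and tally its size

TASK

Slide the ring that hangs on the thin end of the metal gauge along it, towards the block, until it stops, and leave it there, square on the gauge. Then read the number of the step it rests on (one to five, as the dots beside the steps show; the plain neck it started on does not count) and tip over that many paddles of the tally bank, starting at the end with the brass stud; leave the other paddles standing, the two spare rings on their rail, and the things around where they are.

Things in the scene. Friction and masses are not known exactly. Their poses are not given: they have to be found in the camera images.
- gauge_tip (a point): Centre of the thin free end of the fixed gauge's mandrel, a level polished, slippery stepped cone of aluminium 90 mm above the table. From here it runs along +y (z up): a plain neck of 16 mm diameter for 30 mm, then five steps, no. 1 next to the neck, 26 mm each: an 8 mm long slope raising the radius by 3 mm, then an 18 mm flat. Flats 1 to 5: diameter 22, 28, 34, 40, 46 mm.
- gauge_step1 (a point): Foot of the slope of step 1, on the mandrel's axis, 30 mm in +y from gauge_tip (same axes). A ring that reads k rests on flat k, stopped half-way up the slope of step k + 1: its centre is then 26 k - 4 mm in +y from here, give or take 3 mm, or up to 5 mm less once let go. One to five black pips on the foot board, 32 mm to the +x side of the axis, number the steps.
- gauge_block (a point): Point on the mandrel's axis in the front face of the wooden end block that carries the mandrel's thick end and the rail, 160 mm in +y from gauge_tip (same axes). The block is 200 mm wide (x = -160 to +40 mm from here), 35 mm deep, and rises 34 mm above this point. The plywood foot under it all, 200 x 240 mm, has its top 78 mm below this point, 12 mm above the table.
- rail_tip (a point): Centre of the free end of the storage rail on the same gauge: a plain wooden bar of 16 mm diameter, 160 mm long along +y, parallel to the mandrel, 130 mm to its -x side, at the same height. The two rings that are not being measured hang here. Same axes as gauge_tip.
- bank_first (a point): Hinge of paddle 1 of the fixed tally bank, a plywood bar 262 mm long (y), 56 mm wide, 30 mm high; five wooden paddles stand on it in a row along +y, hinges 46 mm apart, 31 mm above the table. Paddle 1 is at the end with the brass stud (20 mm across, 9 mm higher than this point, 25 mm to -y). Paddle: 24 mm wide (x), 6 mm thick, 34 mm tall from the hinge. Pips beside each give its number.
- bank_last (a point): Hinge of paddle 5, 184 mm in +y from bank_first (same axes, z up). A standing paddle leans 0.2 rad back towards -y; pushed towards +y at its upper part it tips over towards the next one, at most to 1.1 rad past upright, and stays where it is left (stiff hinge, about 0.5 N at the top). Lying fully over, its tip does not reach the next standing paddle.
- ring_small_centre (a point): Centre of the small wooden ring: bore 31 mm, outside 51 mm, 14 mm thick along its axis, which is its y axis, about 25 to 36 g, dark wood like the other two. It hangs loosely, bore on bar, on either the neck of the mandrel or the storage rail; which of the three rings is on the mandrel changes from start to start.
- ring_middle_centre (a point): Centre of the middle wooden ring: bore 37 mm, outside 57 mm, 14 mm thick along its axis, which is its y axis, about 25 to 36 g, dark wood like the other two. It hangs loosely, bore on bar, on either the neck of the mandrel or the storage rail; which of the three rings is on the mandrel changes from start to start.
- ring_large_centre (a point): Centre of the large wooden ring: bore 43 mm, outside 63 mm, 14 mm thick along its axis, which is its y axis, about 25 to 36 g, dark wood like the other two. It hangs loosely, bore on bar, on either the neck of the mandrel or the storage rail; which of the three rings is on the mandrel changes from start to start.
- toggle1 (a joint): Angle of paddle 1 of the tally bank (rad): 0 to about 0.15 at the start (standing), 1.3 fully tipped over. Down means more than 0.8, standing less than 0.4.
- toggle2 (a joint): Angle of paddle 2 of the tally bank (rad): 0 to about 0.15 at the start (standing), 1.3 fully tipped over. Down means more than 0.8, standing less than 0.4.
- toggle3 (a joint): Angle of paddle 3 of the tally bank (rad): 0 to about 0.15 at the start (standing), 1.3 fully tipped over. Down means more than 0.8, standing less than 0.4.
- toggle4 (a joint): Angle of paddle 4 of the tally bank (rad): 0 to about 0.15 at the start (standing), 1.3 fully tipped over. Down means more than 0.8, standing less than 0.4.
- toggle5 (a joint): Angle of paddle 5 of the tally bank (rad): 0 to about 0.15 at the start (standing), 1.3 fully tipped over. Down means more than 0.8, standing less than 0.4.
- token_box: Clear plastic token box with its hinged lid shut, loose, 100 x 140 x 49 mm; bystander, origin at the centre of its underside.
- bookend: Fixed steel bookend with four books, 120 mm along x, 100 mm along y, 172 mm high; bystander, origin at the centre of its underside.
- dice_bowl: White ceramic bowl of six green dice, loose, 110 mm across, 45 mm high; bystander, origin at the centre of its underside.
- meeple_a: Loose wooden meeple, 24 mm wide, 27 mm tall; bystander, origin at the centre of its underside.
- meeple_b: Loose wooden meeple, 24 mm wide, 27 mm tall; bystander, origin at the centre of its underside.
- die: Loose green die, 16 mm cube; bystander, origin at the centre of its underside.
Not all that is in view belongs to the job. What is shaped like the part that bears ring_middle_centre but blue or pink is not meant.

How it is judged:
By the outcome, as a careful person would: the job done as asked, in the order asked, and still so for the second after the job is handed in, with the robot touching nothing.
It also fails if it takes over 58 s, if anything falls off the work surface, if the arm or the gripper's body presses on something with over 40 N, if the wrist force passes 120 N, or if a joint passes its speed limit or range.

ROBOT

A 6-joint arm with a two-finger parallel gripper is mounted at the origin on the work surface. World frame = base frame: x ahead of the robot, y to its left, z up, the work surface at z = 0. Lengths are in mm, angles in degrees, forces in N, time in s.
With the tool pointing down it reaches from about 300 to 850 mm from the base axis. Payload 4.2 kg.
Tool frame: the origin (TCP) lies between the finger pads; the fingertips stand 11 mm ahead of it and the grasp point (between the pads) lies 8 mm behind it (env.tips_ahead is the distance from the TCP to the fingertips, in mm); z points along the fingers, y is the line along which they close (so a half turn about z gives the same grasp; the last joint's range is limited). The gripper opens to 91 mm and grips with 3 to 60 N. Pads are 32 mm wide; open, the fingers measure 118 mm over their backs; the gripper's body (76 mm by 178 mm) begins 60 mm behind the grasp point.
Start: joints at [63.656, 18.312, 89.639, -0, 72.044, -1.146], TCP at [244.815, 520.296, 224.976] pointing down, gripper open.
Joint ranges: [-177.97, 177.97], [-48.28, 115.42], [12.27, 149.76], [-77.06, 257.06], [2.81, 150.46], [-146.56, 146.56]. Speed limits (degrees/s): [147.25, 147.25, 180, 180, 180, 180].

INTERFACE

Orientations are given as [roll, pitch, yaw] about the fixed x, y, z axes, in that order (R = Rz(yaw) Ry(pitch) Rx(roll)).
In Python, from workcell import env, cams gives the robot as it stands.
- The arm moves only by the tool step_arm, never from a script. Its arguments are lists of equal length, an entry for each row: "linear": the shift along the tool's x, y, z in units of 30 cm (1.0 is 30 cm), a list of three; "turn": the turn about the tool's z in units of 360 degrees (1.0 is 360 degrees). In form: {"linear": [[tx, ty, tz], ...], "turn": [turn, ...]}. A call has 1 to 20 rows; each row is the pose to reach, as a shift and turn from the pose commanded when the call began, along the tool's axes at that moment, turning the shorter way round; what a row does not reach only later rows make up. A row lasts 1/8 s, in which the tool goes at most 62.5 mm and 10.7 degrees, less where a joint would pass 70% of its speed; a pose out of reach is approached as far as the arm can. A call with a number of a shift or a turn outside -1 to 1 is refused whole. A call with a gripper value outside its range is refused whole. "fingers" is the closure, from -1 (fully open) to 1 (shut), so that 0 is half open, set as the call begins (left out, the last holds). The fingers move at their own pace and stop on an object; "force" is the grip in N (left out, the last holds). Time passes only in rows, so rows that repeat a pose let the fingers close. It gives the time, the measured TCP pose, the force, the opening and the grip force at its end, in the units of the state.
- env.state(): the state, without advancing time (a new reading comes with each control period).
- cams.grab_frame(name): name is "scene" or "top" or "wrist"; returns a dict with "color" (400x640x3 uint8, blue, green, red), "fx", "fy", "cx", "cy" (pixels), "dist" ([k1, k2, p1, p2, k3] as OpenCV has them; the pictures are not rectified), "extrinsics" (4x4, takes a point from camera to world coordinates); the wrist camera has in their place "tool_from_camera" (4x4, takes a point from camera to tool coordinates, whose origin is the TCP and whose axes are the flange's). Camera axes: x right, y down, z forward; pixel columns grow to the right and rows downward; lengths in mm; the calibration is good to about 2 mm. A picture is of the moment at which its call begins: read the wrist's pose just before it. There is no depth.
- env.job_done(): hands the job in; it is judged then, once.
The state is a dict: "time_s": time; "qpos": joint angles; "qvel": joint speeds; "effort": joint torques, N m; "ee_pos": TCP position; "ee_rot": TCP orientation; "force": force on the tool from outside, world axes, zero at the start; "torque": the same for the moment, N m; "gripper_width": finger opening in mm; "gripper_force": force on a finger pad.
Only numpy, scipy, OpenCV 4.12 (cv2) and the standard library are available. Lean on these libraries where they do the work, as an engineer would, in place of code of your own. Each camera call takes 0.05 s, during which the arm holds its last target. There are 200 camera calls.

## Working session

There is one attempt and no reset: what is moved stays moved. The work goes in short steps, Python scripts to look and compute and a tool call to move; the robot and the scene stay as the last step left them, time stands still between calls to the robot, and variables do not carry over. Pictures are saved under pics/ and viewed, at most 10 in all, crops included, and the job is handed in when it is done.

Besides the shell and the picture viewer there is one more tool, called as name(argument=value, ...) on one line, values as JSON. step_arm: Moves the arm, as the interface text tells. Its arguments: {"type":"object","properties":{"linear":{"type":"array"},"turn":{"type":"array"},"fingers":{"type":"number"},"force":{"type":"number"}},"required":["linear","turn"]}

```bash
mkdir -p pics; ls; python3 - <<'E'
from workcell import env,cams
import cv2,pickle
s=env.state();print(s['time_s'],s['ee_pos'],s['ee_rot'],s['gripper_width'])
D={}
for n in('scene','top','wrist'):
    f=cams.grab_frame(n);D[n]=f;cv2.imwrite(f'pics/{n}0.png',f['color'])
    print(n,f['fx'],f['cx'],f['dist'],f.get('extrinsics',f.get('tool_from_camera')))
pickle.dump(D,open('f0.pkl','wb'))
E
```

```text
pics
0.0 [244.58871866 519.84904915 224.11615419] [-1.79898554e+02 -6.21800716e-04  1.54803085e+02] 91.22017354027976
scene 510.81527725139694 326.7086358625633 [0.03958328 0.         0.         0.         0.        ] [[ 8.66998588e-01  4.04569001e-01 -2.90925029e-01  1.03611892e+03]
 [ 4.98129387e-01 -7.19387154e-01  4.84096308e-01 -7.20409100e+02]
 [-1.34373687e-02 -5.64629122e-01 -8.25235355e-01  1.34901815e+03]
 [ 0.00000000e+00  0.00000000e+00  0.00000000e+00  1.00000000e+00]]
top 373.43036360905495 321.1449355523934 [0.00531575 0.         0.         0.         0.        ] [[ 9.51516933e-03 -9.89287045e-01  1.45672938e-01  3.86749811e+02]
 [-9.99949004e-01 -8.92061617e-03  4.73412628e-03 -1.92321755e+01]
 [-3.38391743e-03 -1.45710555e-01 -9.89321476e-01  1.25689629e+03]
 [ 0.00000000e+00  0.00000000e+00  0.00000000e+00  1.00000000e+00]]
wrist 341.8635906262218 314.06574373157696 [-0.03446676  0.          0.          0.          0.        ] [[ 1.17322714e-03 -9.66483511e-01 -2.56726014e-01  7.19869844e+01]
 [ 9.99999253e-01  1.22196776e-03 -3.03258191e-05 -5.20619241e-01]
 [ 3.43020316e-04 -2.56725786e-01  9.66484223e-01 -1.59764564e+02]
 [ 0.00000000e+00  0.00000000e+00  0.00000000e+00  1.00000000e+00]]
```

View pics/top0.png

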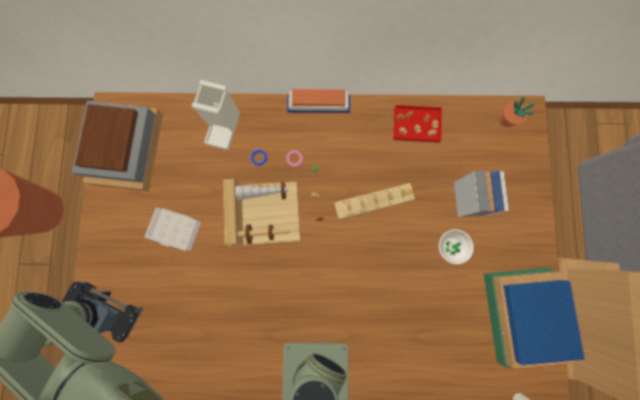

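View pics/scene0.png

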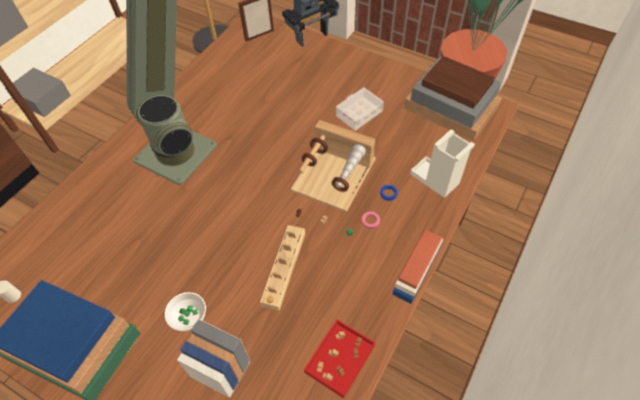

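Top: gauge at (262,212) with the block on the left (+y), mandrel along row 190 with its ring at (284,190), and the rail at row 233 with two rings at (249,233) and (270,232). The bank runs from (340,208) to (410,190), with the stud in the scene view at (268,298). 

Things that could be taken for the ring: dark ring on the mandrel (284,190), two dark rings on the rail (249,233) and (270,232), blue ring (259,157), pink ring (294,157). I choose the dark one on the mandrel and will check it in an enlarged crop.

```bash
python3 - <<'E'
import cv2,pickle,numpy as np
D=pickle.load(open('f0.pkl','rb'))
def c(n,x,y,w,h,s): return cv2.resize(D[n]['color'][y:y+h,x:x+w],None,fx=s,fy=s,interpolation=cv2.INTER_CUBIC)
a=c('top',215,170,100,75,4);b=c('top',325,175,100,75,4);d=c('scene',285,115,100,100,3);e=c('scene',240,215,100,100,3)
im=np.zeros((600,800,3),np.uint8);im[:300,:400]=a;im[:300,400:]=b;im[300:,50:350]=d;im[300:,450:750]=e
cv2.imwrite('pics/crop0.png',im)
E
```

```text
(no output)
```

View pics/crop0.png

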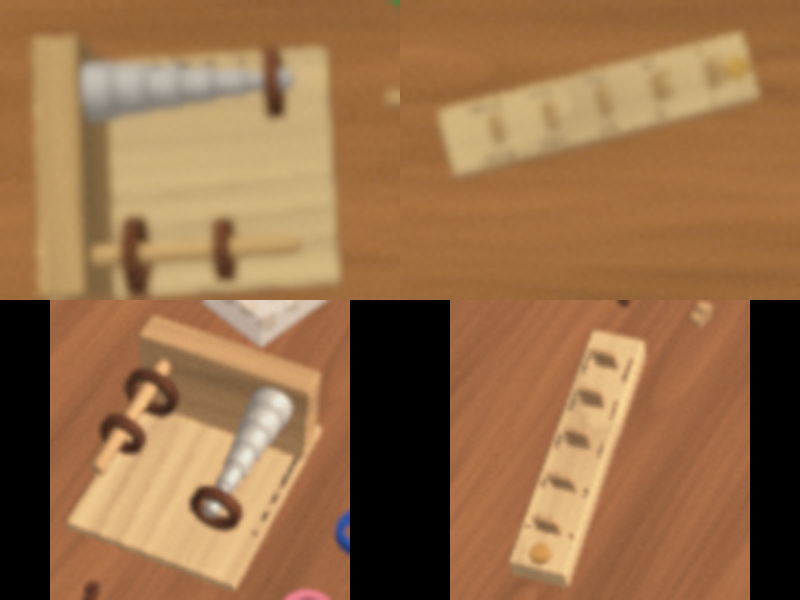

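Mandrel ring spans 69 px in the crop, against 78 and 62 for the two on the rail. So it is the middle ring, and step 3 is expected.

```bash
cat > h.py <<'E'
import numpy as np,cv2
def ray(f,u,v,z,T=None):
    K=np.array([[f['fx'],0,f['cx']],[0,f['fy'],f['cy']],[0,0,1]])
    p=cv2.undistortPoints(np.array([[[u,v]]],float),K,np.array(f['dist']))[0,0]
    T=np.array(f['extrinsics']) if T is None else T
    d=T[:3,:3]@[p[0],p[1],1];o=T[:3,3];return o+d*(z-o[2])/d[2]
def proj(f,P,T=None):
    K=np.array([[f['fx'],0,f['cx']],[0,f['fy'],f['cy']],[0,0,1]])
    T=np.linalg.inv(np.array(f['extrinsics']) if T is None else T)
    q,_=cv2.projectPoints(np.atleast_2d(P).astype(float),cv2.Rodrigues(T[:3,:3])[0],T[:3,3],K,np.array(f['dist']));return q[:,0]
E
python3 - <<'E'
import pickle;from h import *
np.set_printoptions(precision=1,suppress=True)
D=pickle.load(open('f0.pkl','rb'))
tc=lambda x,y:('top',215+x/4,170+y/4)
tb=lambda x,y:('top',325+(x-400)/4,175+y/4)
sc=lambda x,y:('scene',285+(x-50)/3,115+(y-300)/3)
sb=lambda x,y:('scene',240+(x-450)/3,215+(y-300)/3)
for k,p,z in [('tip',tc(291,78),90),('tip',sc(212,505),90),('railtip',tc(299,244),90),('railtip',sc(98,467),90),
 ('block top fr R',tc(80,37),124),('block fr L',tc(86,290),124),('ring',tc(273,83),80),
 ('foot',tc(327,48),12),('foot',tc(341,282),12),('foot',sc(68,523),12),('foot',sc(237,588),12),
 ('stud',tb(737,66),40),('stud',sb(540,550),41)]+[('barT',tb(*q),30) for q in((440,110),(742,32),(760,98),(457,178))]+[('barS',sb(*q),30) for q in((645,345),(565,585),(513,567),(598,332))]:
    print(k,ray(D[p[0]],p[1],p[2],z))
E
```

```text
tip [584.9  92.5  90. ]
tip [586.5 103.9  90. ]
railtip [453.7  83.3  90. ]
railtip [458.8  88.9  90. ]
block top fr R [609.8 253.  124. ]
block fr L [415.7 240.1 124. ]
ring [582.4 107.7  80. ]
foot [624.2  70.   12. ]
foot [427.1  54.6  12. ]
foot [434.9  57.7  12. ]
foot [634.2  73.2  12. ]
stud [ 590.3 -303.8   40. ]
stud [ 595.4 -302.3   41. ]
barT [552.8 -59.4  30. ]
barT [ 620.7 -311.    30. ]
barT [ 565.2 -324.5   30. ]
barT [496.4 -73.6  30. ]
barS [561.  -60.9  30. ]
barS [ 630.6 -316.2   30. ]
barS [ 579.3 -325.    30. ]
barS [511.4 -71.1  30. ]
```

step_arm(linear=[[-0.77, -0.32, 0], [-0.77, -0.32, 0], [-0.77, -0.32, 0], [-0.77, -0.32, 0], [-0.77, -0.32, 0]], turn=[0.084, 0.084, 0.084, 0.084, 0.084], fingers=-1)

```text
time_s: 0.78
ee_pos: [415.2, 332.0, 224.7]
ee_rot: [-180.0, 0.1, 124.2]
force: [-0.2, 0.7, 0.7]
gripper_width: 91.3
gripper_force: 0.0
```

step_arm(linear=[[-0.82, 0.11, 0], [-0.82, 0.11, 0], [-0.82, 0.11, 0], [-0.82, 0.11, 0], [-0.82, 0.11, 0], [-0.82, 0.11, 0]], turn=[0.084, 0.084, 0.084, 0.084, 0.084, 0.084])

```text
time_s: 1.52
ee_pos: [578.9, 152.3, 224.5]
ee_rot: [-179.9, -0.0, 94.3]
force: [0.9, 1.1, -0.0]
gripper_width: 91.1
gripper_force: 0.0
```

```bash
python3 - <<'E'
from workcell import env,cams
import cv2,pickle
s=env.state();print(s['time_s'],s['ee_pos'],s['ee_rot'])
f=cams.grab_frame('wrist');pickle.dump((s,f),open('w1.pkl','wb'))
cv2.imwrite('pics/w1.png',cv2.resize(f['color'],(800,500),interpolation=cv2.INTER_CUBIC))
E
```

```text
1.525 [578.88701681 152.31666715 224.48308601] [-1.79912084e+02 -4.81561716e-02  9.43488352e+01]
```

View pics/w1.png

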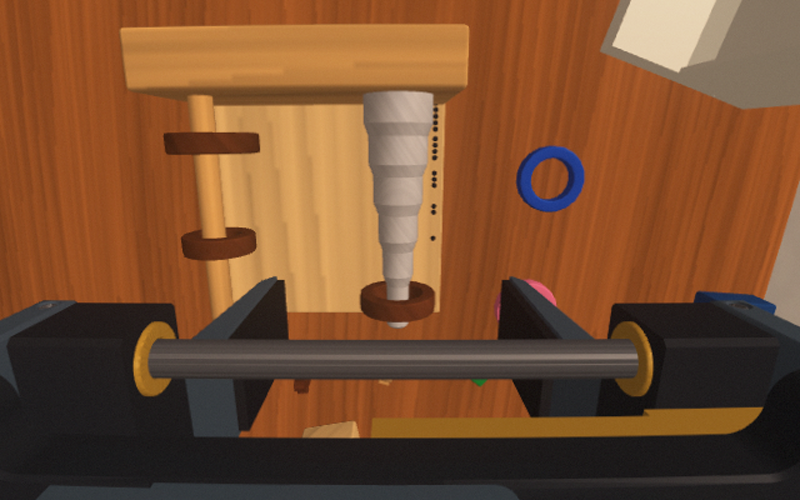

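The wrist view shows the mandrel tip at about (397,325), its foot at the block at (398,95), and the ring's silhouette sides at (361,300) and (435,300). The rail holds its two rings.

```bash
python3 - <<'E'
import pickle;from h import *
from scipy.spatial.transform import Rotation as R
np.set_printoptions(precision=1,suppress=True)
s,f=pickle.load(open('w1.pkl','rb'))
T=np.eye(4);T[:3,:3]=R.from_euler('xyz',s['ee_rot'],degrees=True).as_matrix();T[:3,3]=s['ee_pos'];T=T@np.array(f['tool_from_camera'])
P=lambda u,v,z:ray(f,u*.8,v*.8,z,T)
for n,u,v,z in[('tip',397,322,90),('blk',398.5,95,90),('ringL',361,301,80),('ringR',435,301,80),('flat1L',379,255,90),('flat1R',412,255,90),('railblk',200,97,90),('pip1',433,238,12),('pip5',435,117,12)]:print(n,P(u,v,z))
a,b=P(397,322,90),P(398.5,95,90);d=b-a;print(np.linalg.norm(d),np.degrees(np.arctan2(-d[0],d[1])))
E
```

```text
tip [586.5  94.1  90. ]
blk [574.8 253.1  90. ]
ringL [558.3 104.7  80. ]
ringR [614.3 109.1  80. ]
flat1L [569.6 144.6  90. ]
flat1R [593.  146.4  90. ]
railblk [444.8 242.6  90. ]
pip1 [615.4 143.   12. ]
pip5 [606.7 245.9  12. ]
159.495430159804 4.213168286936536
```

step_arm(linear=[[-0.275, 0.011, 0], [-0.275, 0.011, 0], [-0.275, 0.011, 0.25], [-0.275, 0.011, 0.25], [-0.275, 0.011, 0.25], [-0.275, 0.011, 0.25]], turn=[0, 0, 0, 0, 0, 0], fingers=0.08)

```text
time_s: 2.33
ee_pos: [590.5, 70.1, 152.1]
ee_rot: [179.8, -0.0, 94.4]
force: [-0.6, 0.3, 0.2]
gripper_width: 41.9
gripper_force: 0.0
```

step_arm(linear=[[0, -0.006, 0.2], [0, -0.006, 0.24], [0, -0.006, 0.24], [0, -0.006, 0.24]], turn=[0, 0, 0, 0])

```text
time_s: 2.82
ee_pos: [589.2, 69.3, 80.2]
ee_rot: [179.8, -0.0, 94.3]
force: [0.0, 0.8, 0.0]
gripper_width: 42.2
gripper_force: 0.0
```

```bash
python3 - <<'E'
from workcell import env,cams
import cv2,pickle
s=env.state();print(s['time_s'],s['ee_pos'],s['ee_rot'],s['force'])
f=cams.grab_frame('wrist');cv2.imwrite('pics/w2.png',cv2.resize(f['color'],(800,500),interpolation=cv2.INTER_CUBIC))
E
```

```text
2.825 [589.15307453  69.29596669  80.19496174] [ 1.79754725e+02 -1.25722944e-02  9.43209628e+01] [0.04275438 0.82810146 0.02375305]
```

View pics/w2.png

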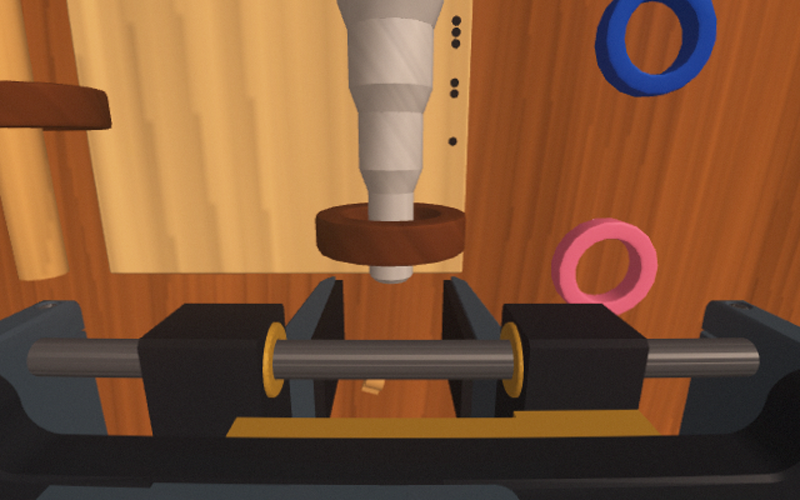

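Fingers straddle the mandrel axis (midpoint 393, tip at 391), behind the ring (316–465, row 235). Now I push it slowly.

step_arm(linear=[[0.04, -0.002, 0], [0.06, -0.002, 0], [0.08, -0.002, 0], [0.1, -0.002, 0], [0.12, -0.002, 0], [0.14, -0.002, 0], [0.16, -0.002, 0], [0.18, -0.002, 0], [0.2, -0.002, 0], [0.22, -0.002, 0], [0.24, -0.002, 0], [0.26, -0.002, 0], [0.28, -0.002, 0], [0.29, -0.002, 0], [0.3, -0.002, 0], [0.31, -0.002, 0], [0.32, -0.002, 0], [0.32, -0.002, 0]], turn=[0, 0, 0, 0, 0, 0, 0, 0, 0, 0, 0, 0, 0, 0, 0, 0, 0, 0])

```text
time_s: 5.12
ee_pos: [579.5, 165.2, 77.9]
ee_rot: [-180.0, -0.0, 94.3]
force: [-0.4, 0.1, 0.5]
gripper_width: 41.9
gripper_force: 0.3
```

```bash
python3 - <<'E'
from workcell import env,cams
import cv2,pickle
s=env.state();print(s['time_s'],s['ee_pos'],s['ee_rot'],s['force'])
f=cams.grab_frame('wrist');cv2.imwrite('pics/w3.png',cv2.resize(f['color'],(800,500),interpolation=cv2.INTER_CUBIC))
E
```

```text
5.125 [579.47689494 165.15888751  77.89805738] [-1.79997676e+02 -4.13000427e-02  9.43102767e+01] [-0.44955695  0.05047545  0.45091744]
```

View pics/w3.png

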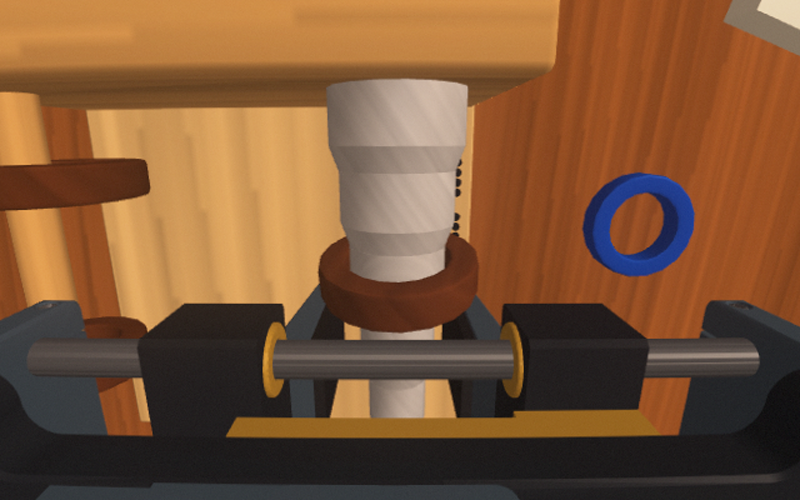

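The ring is now on flat 3, just before slope 4, and looks slightly tilted. I'll push on gently until it seats, watching the force.

step_arm(linear=[[0.005, 0, 0], [0.01, 0, 0], [0.015, 0, 0], [0.02, 0, 0], [0.025, 0, 0], [0.025, 0, 0]], turn=[0, 0, 0, 0, 0, 0])

```text
time_s: 5.92
ee_pos: [579.0, 172.4, 78.0]
ee_rot: [180.0, -0.0, 94.3]
force: [-0.1, -0.9, -0.4]
gripper_width: 42.0
gripper_force: 0.0
```

step_arm(linear=[[0.004, 0, 0], [0.006, 0, 0], [0.008, 0, 0], [0.008, 0, 0]], turn=[0, 0, 0, 0])

```text
time_s: 6.42
ee_pos: [578.8, 174.5, 78.0]
ee_rot: [180.0, 0.0, 94.3]
force: [-0.0, -1.3, 0.6]
gripper_width: 41.6
gripper_force: 0.5
```

step_arm(linear=[[0.004, 0, 0], [0.006, 0, 0], [0.006, 0, 0]], turn=[0, 0, 0])

```text
time_s: 6.8
ee_pos: [578.8, 175.2, 78.1]
ee_rot: [-180.0, 0.1, 94.3]
force: [0.7, -6.4, 2.2]
gripper_width: 41.9
gripper_force: 2.8
```

Force rises to 6.4 N with the ring centre about 104 mm from the tip, so it is stopped on step 3. Back off and look.

step_arm(linear=[[-0.01, 0, 0], [-0.03, 0, 0], [-0.08, 0, 0], [-0.15, 0, 0], [-0.2, 0, -0.1], [-0.2, 0, -0.25], [-0.2, 0, -0.35], [-0.2, 0, -0.35]], turn=[0, 0, 0, 0, 0, 0, 0, 0])

```text
time_s: 7.8
ee_pos: [584.7, 115.6, 185.6]
ee_rot: [179.7, -0.0, 94.3]
force: [-0.7, 0.2, -0.3]
gripper_width: 41.7
gripper_force: 0.0
```

```bash
python3 - <<'E'
from workcell import env,cams
import cv2,pickle
s=env.state();print(s['time_s'],s['ee_pos'],s['ee_rot'],s['force'])
f=cams.grab_frame('wrist');cv2.imwrite('pics/w4.png',cv2.resize(f['color'],(800,500),interpolation=cv2.INTER_CUBIC));pickle.dump((s,f),open('w4.pkl','wb'))
E
```

```text
7.8 [584.73898061 115.58030548 185.56345794] [ 1.79665491e+02 -3.36862721e-02  9.42555231e+01] [-0.65166212  0.15838272 -0.26323857]
```

View pics/w4.png

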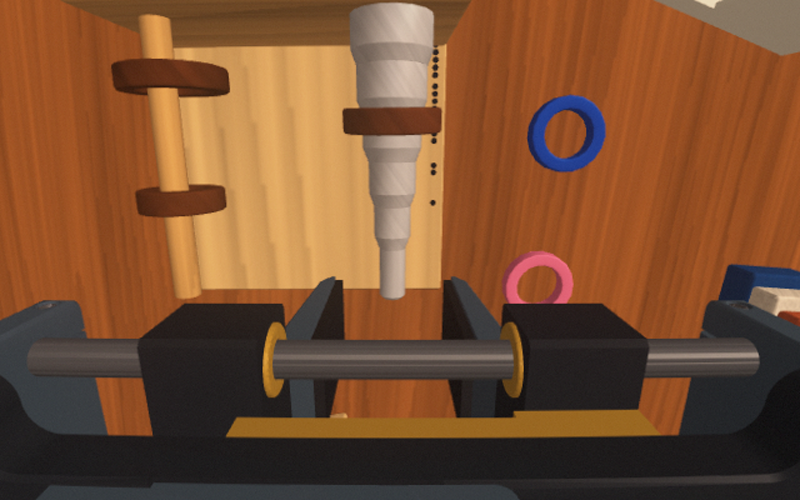

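The ring is square on the mandrel at (392,121), on flat 3 against slope 4, with pips 1 and 2 visible below it and both spare rings on the rail. So three paddles. Next, the bank.

step_arm(linear=[[-0.95, -0.1, -0.13], [-0.95, -0.1, -0.13], [-0.95, -0.1, -0.13], [-0.95, -0.1, -0.13], [-0.95, -0.1, -0.13]], turn=[-0.03, -0.03, -0.03, -0.03, -0.03], fingers=1)

```text
time_s: 8.48
ee_pos: [573.4, -172.7, 220.0]
ee_rot: [-179.8, -0.1, 105.0]
force: [-0.1, 1.0, -0.5]
gripper_width: 0.3
gripper_force: 0.0
```

step_arm(linear=[[-0.31, 0.05, 0], [-0.31, 0.05, 0], [-0.31, 0.05, 0], [-0.31, 0.05, 0]], turn=[0, 0, 0, 0])

```text
time_s: 8.98
ee_pos: [612.5, -255.1, 220.2]
ee_rot: [-179.9, -0.2, 105.1]
force: [-0.6, 0.8, 0.2]
gripper_width: 0.2
gripper_force: 0.0
```

```bash
python3 - <<'E'
from workcell import env,cams
import cv2,pickle
s=env.state();print(s['time_s'],s['ee_pos'],s['ee_rot'],s['force'])
f=cams.grab_frame('wrist');cv2.imwrite('pics/w5.png',cv2.resize(f['color'],(800,500),interpolation=cv2.INTER_CUBIC));pickle.dump((s,f),open('w5.pkl','wb'))
E
```

```text
8.975 [ 612.48848546 -255.12343298  220.18002129] [-1.79855255e+02 -1.56017754e-01  1.05114161e+02] [-0.60317315  0.75101113  0.18896604]
```

View pics/w5.png

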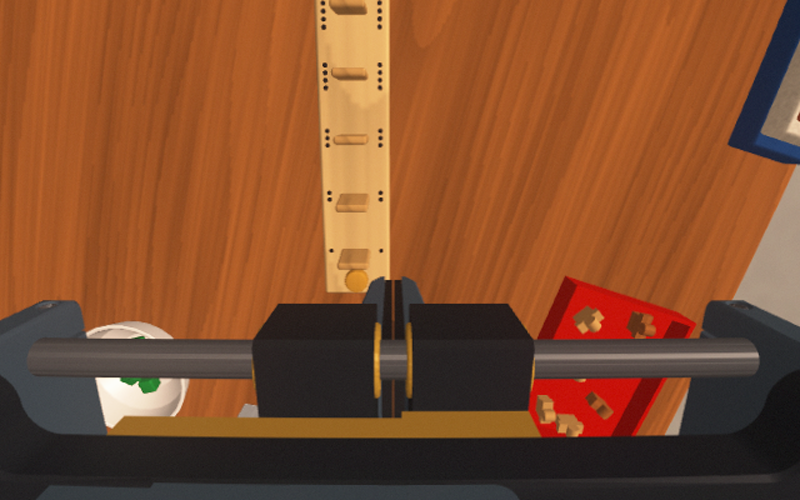

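The bank is clear: stud at (357,281), one-pip marks at (331,250) and (381,250), three-pip marks centred at (327,139) and (380,139), four-pip marks at (325,77) and (380,77). All five paddles are standing.

```bash
python3 - <<'E'
import pickle;from h import *
from scipy.spatial.transform import Rotation as R
np.set_printoptions(precision=1,suppress=True)
s,f=pickle.load(open('w5.pkl','rb'))
T=np.eye(4);T[:3,:3]=R.from_euler('xyz',s['ee_rot'],degrees=True).as_matrix();T[:3,3]=s['ee_pos'];T=T@np.array(f['tool_from_camera'])
P=lambda u,v,z:ray(f,u*.8,v*.8,z,T)
st=P(357,281,40);print('stud',st)
q=[(P(a,v,30)+P(b,v,30))/2 for a,b,v in((331,381,250),(329.5,380.5,196),(327,380,139),(325,380,77),(323.5,379,15))]
print(np.array(q));d=q[4]-q[0];yaw=np.degrees(np.arctan2(-d[0],d[1]));print(np.linalg.norm(d),yaw)
u=d/np.linalg.norm(d);print('hinge1 from stud',st+25*u)
for p in q: print((p-st)@u)
E
```

```text
stud [ 594. -303.   40.]
[[ 586.5 -280.    30. ]
 [ 574.7 -235.9   30. ]
 [ 562.6 -192.3   30. ]
 [ 550.7 -147.6   30. ]
 [ 539.2 -105.4   30. ]]
180.88329266114036 15.151747995712059
hinge1 from stud [ 587.4 -278.9   40. ]
24.24749519249861
69.86303115485889
115.1012941184571
161.4012405028625
205.13078785363896
```

step_arm(linear=[[-0.206, -0.103, 0], [-0.206, -0.103, 0.15], [-0.206, -0.103, 0.3], [-0.206, -0.103, 0.42], [-0.206, -0.103, 0.517], [-0.206, -0.103, 0.517], [-0.206, -0.103, 0.517]], turn=[0, 0, 0, 0, 0, 0, 0])

```text
time_s: 9.9
ee_pos: [600.6, -323.1, 68.3]
ee_rot: [179.9, 0.1, 105.2]
force: [0.0, -0.6, 0.0]
gripper_width: 0.8
gripper_force: 0.0
```

step_arm(linear=[[0.03, -0.005, 0.01], [0.06, -0.005, 0.01], [0.085, -0.005, 0.01], [0.11, -0.005, 0.01], [0.139, -0.005, 0.01], [0.139, -0.005, 0.01], [0.15, -0.005, 0.025], [0.165, -0.005, 0.044], [0.165, -0.005, 0.044], [0.165, -0.005, 0.02], [0.165, -0.005, 0.005], [0.165, -0.005, 0.005]], turn=[0, 0, 0, 0, 0, 0, 0, 0, 0, 0, 0, 0])

```text
time_s: 11.4
ee_pos: [585.5, -275.9, 65.5]
ee_rot: [180.0, -0.0, 105.1]
force: [0.2, -0.2, 0.6]
gripper_width: 0.0
gripper_force: 0.0
```

```bash
python3 - <<'E'
from workcell import env,cams
import cv2
s=env.state();print(s['time_s'],s['ee_pos'],s['ee_rot'],s['force'])
f=cams.grab_frame('wrist');a=cv2.resize(f['color'],(800,500))[50:350,200:600]
g=cams.grab_frame('scene')['color'][215:315,230:363]
cv2.imwrite('pics/w6.png',cv2.hconcat([a,cv2.resize(g,(400,300),interpolation=cv2.INTER_CUBIC)]))
E
```

```text
11.4 [ 585.48194253 -275.9230099    65.45412528] [ 1.79988525e+02 -5.60807439e-03  1.05123023e+02] [ 0.20452917 -0.24359777  0.62350467]
```

View pics/w6.png

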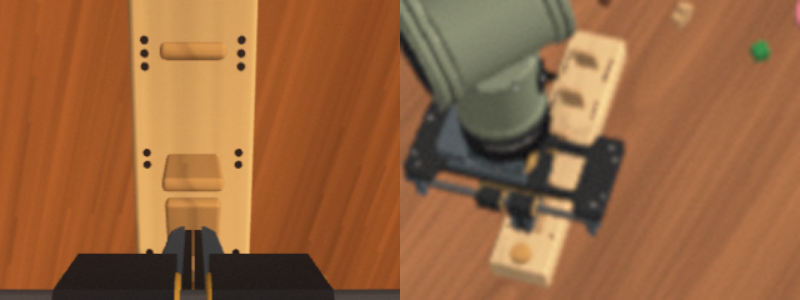

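Paddle 1 lies over at (195,212), paddle 2 stands untouched at (193,172). The same motion for paddles 2 and 3.

step_arm(linear=[[0.04, 0, -0.003], [0.07, 0, 0], [0.1, 0, 0], [0.127, 0, 0], [0.127, 0, 0], [0.14, 0, 0.018], [0.154, 0, 0.035], [0.154, 0, 0.035], [0.154, 0, 0.01], [0.154, 0, -0.003], [0.19, 0, -0.003], [0.22, 0, 0], [0.25, 0, 0], [0.281, 0, 0], [0.281, 0, 0], [0.293, 0, 0.018], [0.306, 0, 0.035], [0.306, 0, 0.035], [0.306, 0, 0.01], [0.306, 0, -0.05]], turn=[0, 0, 0, 0, 0, 0, 0, 0, 0, 0, 0, 0, 0, 0, 0, 0, 0, 0, 0, 0])

```text
time_s: 14.0
ee_pos: [560.2, -186.9, 79.5]
ee_rot: [-179.8, -0.2, 105.1]
force: [0.4, -0.1, -0.4]
gripper_width: 0.7
gripper_force: 0.0
```

step_arm(linear=[[0, 0, -0.2], [0, 0, -0.4], [-0.25, -0.3, -0.5], [-0.5, -0.7, -0.5], [-0.5, -0.7, -0.5], [-0.5, -0.7, -0.5], [-0.5, -0.7, -0.5], [-0.5, -0.7, -0.5]], turn=[0, 0, 0, 0, 0, 0, 0, 0])

```text
time_s: 15.0
ee_pos: [397.5, -386.8, 230.1]
ee_rot: [180.0, -0.1, 105.0]
force: [-0.1, 0.2, 0.3]
gripper_width: 0.5
gripper_force: 0.0
```

```bash
python3 - <<'E'
from workcell import env,cams
import cv2
s=env.state();print(s['time_s'],s['ee_pos'],s['force'])
f=cams.grab_frame('top')['color'][165:250,215:425];g=cams.grab_frame('scene')['color'][110:320,230:400]
a=cv2.resize(f,(445,180),interpolation=cv2.INTER_CUBIC);b=cv2.resize(g,(486,600),interpolation=cv2.INTER_CUBIC)
a=cv2.resize(f[:,:],(314,127));a=cv2.copyMakeBorder(a,0,473,0,0,cv2.BORDER_CONSTANT)
cv2.imwrite('pics/s7.png',cv2.hconcat([a,b]))
E
```

```text
15.0 [ 397.5281639  -386.83436624  230.12085965] [-0.10450124  0.15817163  0.27828682]
```

View pics/s7.png

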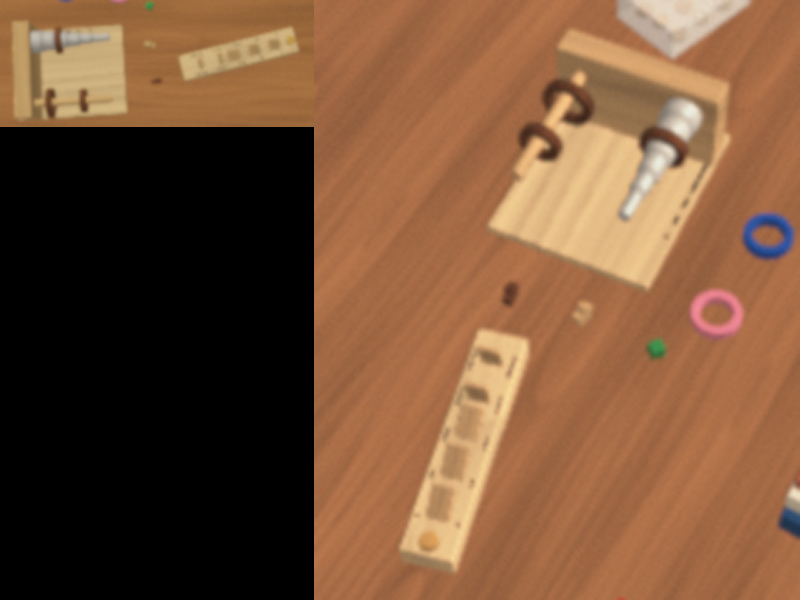

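Paddles 1–3, next to the stud, lie at (441,502), (454,462) and (467,424). Paddles 4 and 5 stand at (475,393) and (488,355). The ring is square on the gauge at (665,147), and both spare rings are still on the rail. Handing in.

```bash
python3 -c "
from workcell import env
print(env.job_done())"
```

```text
the job is handed in; nothing more can be done
None
```

The middle ring sits square on step 3 of the gauge, and paddles 1 to 3 are tipped over with 4 and 5 left standing; I handed the job in after about 15 s of robot time, and no verdict came back.

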